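Strip the honing wheels off a carver's honing machine

ROBOT

A 6-joint arm with a two-finger parallel gripper is mounted at the origin on the work surface. World frame = base frame: x ahead of the robot, y to its left, z up, the work surface at z = 0. Lengths are in m, angles in rad, forces in N, time in s.
With the tool pointing down it reaches from about 0.4 to 0.825 m from the base axis. Payload 7 kg.
Tool frame: the origin (TCP) lies midway between the tips of the shut fingers; the grasp point (between the pads) lies 19 mm behind it; z points along the fingers, y is the line along which they close (so a half turn about z gives the same grasp; the last joint's range is limited). The gripper opens to 88 mm and grips with 3 to 60 N. Pads are 19 mm wide; open, the fingers measure 130 mm over their backs; the gripper's body (78 mm by 193 mm) begins 47 mm behind the grasp point.
Start: joints at [-0.874, 0.359, 0.012, 0, -1.224, -0.288], TCP at [0.268, -0.619, 0.227] pointing down, gripper open.
Joint ranges: [-3.07, 3.07], [-1.43, 2.12], [-1.02, 1.25], [-3.03, 1.67], [-3.05, -0], [-3.03, 3.03]. Speed limits (rad/s): [2.39, 2.39, 3.01, 3.14, 3.14, 3.14].

INTERFACE

Orientations are given as [roll, pitch, yaw] about the fixed x, y, z axes, in that order (R = Rz(yaw) Ry(pitch) Rx(roll)).
In Python, from station import telemetry, eyes, ticket, recognise, trace gives the robot as it stands. The module is installed in compiled form; this text tells all that it offers.
- The arm moves only by the tool servo_tool, never from a script. Its argument "series" is a list that holds one entry, the list of rows, each a list of 4 numbers: the shift along the tool's x, y, z in mm, then the turn about the tool's z in rad. In form: [[[x, y, z, roll], ...]]. A call has exactly 10 rows; each row shifts and turns the commanded pose from where the row before left it, along the tool's axes as they then stand; what a row does not reach is not made up. A row lasts 1/12 s, in which the tool goes at most 41.7 mm and 7.16 degrees, less where a joint would pass 70% of its speed; a pose out of reach is approached as far as the arm can. A call is refused whole if a number of a shift passes 41.7 or a number of a turn 0.125, either way. A call with a gripper value outside its range is refused whole. "claw" is the gripper's target within -1 to 1 (shut at 1, half-way at 0, fully open at -1), set as the call begins (left out, the last holds). The fingers move at their own pace and stop on an object; "grip_force" is the grip in N (left out, the last holds). Time passes only in rows, so rows that do not move let the fingers close, or fill a call up. It gives the time, the measured TCP pose, the force, the opening and the grip force at its end, in the units of the state.
- telemetry.get_state(): the state, without advancing time (a new reading comes with each control period).
- eyes.grab_frame(name): name is "side" or "top" or "wrist"; returns the picture (384x512x3 uint8, red, green, blue); there is no depth.
- eyes.calibration(name): a dict with "mtx" (3x3 intrinsics, pixels), "rvec" (rotation vector, rad) and "tvec" (3), from world to camera coordinates, as OpenCV has them. Camera axes: x right, y down, z forward; pixel columns grow to the right and rows downward; lengths in m; the calibration is good to about 2 mm. A picture is of the moment at which its call begins: read the wrist's pose just before it. calibration takes no time and is no camera call; for the wrist camera it gives the pose at the moment of the call.
- ticket.job_done(): hands the job in; it is judged then, once.
Trained networks look in the newest picture that a camera, given by its name, has taken for a name from the list of things; names that differ only in an ending like _2 or _b are one class to them, and where a whole thing is asked for, a point or a joint stands for the part that bears it (a point fixed in the world has none). Each returns a list of dicts, best first, with "conf" (0 to 1); they miss things now and then, are a little off and sometimes report something else, mostly with a low value. They report only what shows in the picture. A call takes as long as a camera call. They do not tell look-alikes from the thing itself.
- recognise(camera, name): "position" ([x, y, z] in m, in world coordinates, good to about 4 mm: the middle of the surface that is visible of it).
- trace(camera, name): "mask" (384x512 bool, what is visible of it).
The state is a dict: "t": time; "q": joint angles; "qd": joint speeds; "joint_efforts": joint torques, N m; "eef_pos": TCP position; "ee_rot": TCP orientation; "force": force on the tool from outside, world axes, zero at the start; "moment": the same for the moment, N m; "width": finger opening in m; "gripper_force": force on a finger pad.
Only numpy, scipy, OpenCV 4.12 (cv2) and the standard library are available. Lean on these libraries where they do the work, as an engineer would, in place of code of your own. Each camera call takes 0.05 s, during which the arm holds its last target. There are 200 camera calls.

TASK

The honing machine is to get fresh wheels. Take the red-handled pick from its block, put the tip behind one ear of the brass retaining ring and lever that end outward until the ring springs out of its groove (do not touch the ring with the fingers before that), put the pick back upright in its block, take the ring off the end of the shaft and lay it in the steel tin. Then slide every honing wheel off the open end of the shaft and stand it on edge in a free place of the dowel rack, without dropping a wheel on the bench or knocking the other things about.

Things in the scene. Friction and masses are not known exactly. Their poses are not given: they have to be found in the camera images.
- machine: green honing machine, fixed. Origin on the bench under the motor (top 185 mm up); z up. Steel shaft along -y, axis 130 mm up, fixed at the motor, open at the far end: 26 mm thick from a collar face at y = -66 mm; ring groove y = -255 to -261 mm (floor 22 mm across); lip 25 mm across, crest at y = -263 mm; nose 19 mm thick from y = -268 to -291 mm
- groove (a point): middle of the ring's groove on the shaft's axis; axes as the machine's (outward, to the open end, is -y)
- shaft_end (a point): centre of the shaft's open end, on its axis
- ring: brass split ring, 5 mm wire, 33 mm across, in the groove, gap up. Origin at its centre; y along the shaft, z up. Ends turned up into two ears. One ear levered outward (5 to 10 N, ends spread 5 mm) about 22 mm, the ring springs over the lip and stays there, leaning out 0.45 rad, centre 6 mm further out, foot hooked; both ears then pulled outward (10 N) bring it off. 40 g
- ring_left_ear (a point): middle of the ring's -x ear: flat plate 16 mm wide (x), 6 mm thick (y), 16 mm high, 10.5 mm to -x and 30 mm above the ring's centre. Its back faces the wheels: 14 mm free behind it before the next wheel's rim, and down to 20 mm above the shaft's axis (the wheel's hub). Lever near its middle or outer half
- ring_right_ear (a point): middle of the ring's +x ear: flat plate 16 mm wide (x), 6 mm thick (y), 16 mm high, 10.5 mm to +x and 30 mm above the ring's centre. Its back faces the wheels: 14 mm free behind it before the next wheel's rim, and down to 20 mm above the shaft's axis (the wheel's hub). Lever near its middle or outer half
- wheel1: honing wheel, dark brown leather rim: 90 mm across, rim 16 mm wide, black hub 40 mm across, 46 mm long (15 mm beyond the rim each side), bore 29 mm; 100 to 200 g. Origin at its centre, y along its axis. Hangs on the shaft (centre 1.5 mm below the axis), slides along it; wheels stand hub to hub or with gaps, in any order. May be absent
- wheel2: honing wheel, grey felt rim: 90 mm across, rim 16 mm wide, black hub 40 mm across, 46 mm long (15 mm beyond the rim each side), bore 29 mm; 100 to 200 g. Origin at its centre, y along its axis. Hangs on the shaft (centre 1.5 mm below the axis), slides along it; wheels stand hub to hub or with gaps, in any order. May be absent
- wheel3: honing wheel, cork rim: 90 mm across, rim 16 mm wide, black hub 40 mm across, 46 mm long (15 mm beyond the rim each side), bore 29 mm; 100 to 200 g. Origin at its centre, y along its axis. Hangs on the shaft (centre 1.5 mm below the axis), slides along it; wheels stand hub to hub or with gaps, in any order. May be absent
- wheel4: honing wheel, red rubber rim: 90 mm across, rim 16 mm wide, black hub 40 mm across, 46 mm long (15 mm beyond the rim each side), bore 29 mm; 100 to 200 g. Origin at its centre, y along its axis. Hangs on the shaft (centre 1.5 mm below the axis), slides along it; wheels stand hub to hub or with gaps, in any order. May be absent
- rack: plywood rack, fixed, 120 x 270 mm, for four wheels on edge. Origin under its centre; wheel axes along y. Two 12 mm rails along y at x = +-24 mm (centres 18 mm up) carry the rims; 8 mm dowels, 72 mm high, at x = +-34 mm form slots 24 mm wide centred at y = -87, -29, 29 and 87 mm; a seated wheel's centre is 63 mm above the underside
- stand: dark wooden block 60 x 60 x 60 mm fixed to the bench with an 18 mm square hole down through its middle for the pick. Origin under its centre
- pick: straight pick upright in the block, 100 g: red handle 18 x 18 mm square, 75 mm long, over a brass ferrule 25 mm across, 8 mm high; 7 mm shank, 5 mm tip. Origin at the middle of the ferrule's underside (on the block's top, 60 mm up); z up along the handle, x and y square to its flats; the handle runs from 8 to 83 mm above the origin
- pick_tip (a point): end of the pick's tip, 52.5 mm below the pick's origin
- tin: round steel parts tin, loose on the bench, 112 mm across the rim, 100 mm at the foot, 20 mm high, 3 mm walls and floor, 300 g. Origin under its centre
- bear: small carved wooden bear, 72 mm across, 122 mm tall; origin under its centre; leave alone
- glue: yellow glue bottle, 52 mm across, 150 mm tall; origin under its centre; leave alone
- gouge: gouge with wooden handle lying on the bench, 190 mm long; leave alone
- bar: green bar of honing compound in a paper sleeve, 35 x 100 x 24 mm; origin under its centre; leave alone
- paint: paint tin, 72 mm across, 75 mm tall; origin under its centre; leave alone
- mallet: carver's round mallet standing on its head, 84 mm across, 215 mm tall; origin under its centre; leave alone
Things that resemble listed ones, but are neither listed nor needed, are in the scene too. Leave any white look-alike of the wheel1 alone. Of the things shaped like the pick, the red one is meant.

How it is judged:
By the outcome, as a careful person would: the job done as asked, in the order asked, and still so for the second after the job is handed in, with the robot touching nothing.
Of wheel1, wheel2, wheel3, wheel4 only 2 to 4 are there at a start; the rules pass over those that are not, and their reading is None.
At some moment in a run one of tin may be knocked a few centimetres aside while the robot is not near it.
It also fails if it takes over 210 s, if anything falls off the work surface, if the arm or the gripper's body presses on something with over 40 N, if the wrist force passes 120 N, or if a joint passes its speed limit or range.

## Working session

There is one attempt and no reset: what is moved stays moved. The work goes in short steps, Python scripts to look and compute and a tool call to move; the robot and the scene stay as the last step left them, time stands still between calls to the robot, and variables do not carry over. Pictures are saved under pics/ and viewed, at most 14 in all, crops included, and the job is handed in when it is done.

Besides the shell and the picture viewer there is one more tool, called after "Call:" as a command line: name --argument value ..., lists and objects as JSON in quotes. servo_tool: Moves the arm, as the interface text tells. Its arguments: {"type":"object","properties":{"series":{"type":"array"},"claw":{"type":"number"},"grip_force":{"type":"number"}},"required":["series"]}

```bash
mkdir -p pics; ls
python3 - <<'E'
from station import telemetry, eyes
import cv2, numpy as np
print(telemetry.get_state())
a=[]
for n in ("side","top"):
    im=eyes.grab_frame(n); cv2.imwrite(f"pics/{n}0.png",cv2.resize(im[:,:,::-1],(768,576),interpolation=cv2.INTER_CUBIC))
    c=eyes.calibration(n); R=cv2.Rodrigues(np.array(c["rvec"]))[0]
    print(n,c["mtx"],(-R.T@np.array(c["tvec"]).reshape(3)).round(3), R.round(2))
E
```

```text
pics
{'t': 0.0, 'q': array([-8.73900036e-01,  3.59398061e-01,  1.10626688e-02, -3.23452147e-04,
       -1.22413709e+00, -2.88081980e-01]), 'qd': array([-9.19126731e-04, -8.80586295e-04,  2.38377619e-04, -1.43872785e-05,
        1.91774511e-03,  9.97155112e-05]), 'joint_efforts': array([ 1.91359875e-03, -5.82714272e+01,  2.93061680e+01,  6.99740097e+00,
        6.91430309e-03, -1.99353390e-04]), 'eef_pos': array([ 0.2680817 , -0.61893891,  0.22562195]), 'ee_rot': array([ 3.13989918e+00, -1.84724737e-04, -2.73288834e+00]), 'force': array([-0.92511893,  0.08539958,  0.01916151]), 'moment': array([-0.00818468,  0.02989054, -0.00619324]), 'gripper_force': 0.0, 'width': 0.08764904686535162}
side [[464.51758705   0.         254.39643809]
 [  0.         464.51758705 190.27517303]
 [  0.           0.           1.        ]] [0.379 1.039 0.964] [[-0.99 -0.12  0.01]
 [-0.08  0.63 -0.77]
 [ 0.09 -0.77 -0.64]]
top [[436.51728134   0.         257.06378544]
 [  0.         436.51728134 185.80413712]
 [  0.           0.           1.        ]] [0.334 0.025 1.551] [[-0.   -1.   -0.  ]
 [-0.99  0.   -0.11]
 [ 0.11  0.   -0.99]]
```

View pics/side0.png

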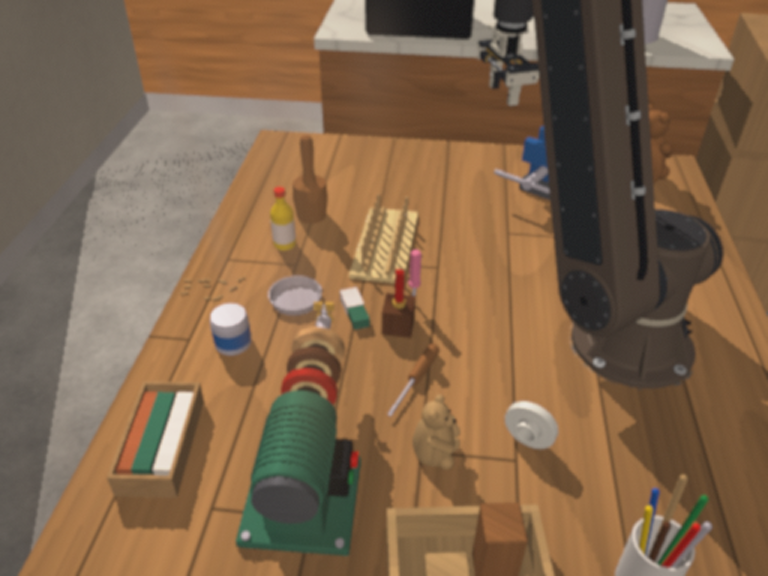

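View pics/top0.png

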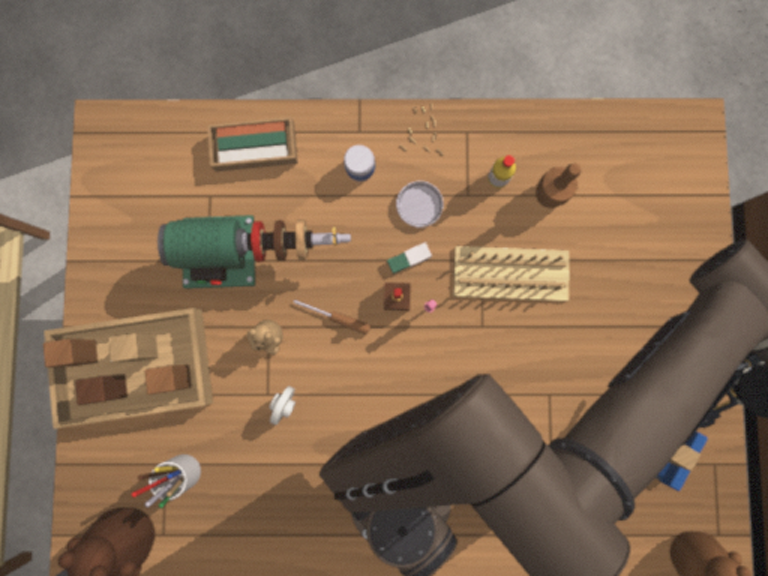

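Run:
```python
from station import telemetry, eyes, recognise
import numpy as np
for cam in ("top","side"):
    for n in "machine shaft_end groove ring ring_left_ear ring_right_ear wheel1 wheel2 wheel3 wheel4 rack stand pick pick_tip tin".split():
        try: r=recognise(cam,n)
        except Exception as e: print(cam,n,e); continue
        print(cam,n,[(np.round(d["position"],3).tolist(),round(d["conf"],2)) for d in r[:3]])
print(telemetry.get_state()["t"])
```

```text
top machine [([0.553, 0.406, 0.156], 0.97)]
top shaft_end [([0.552, 0.408, 0.161], 0.81), ([0.559, -0.025, 0.026], 0.59)]
top groove [([0.562, 0.403, 0.16], 0.9)]
top ring [([0.572, 0.299, 0.148], 0.27), ([0.558, -0.026, 0.025], 0.19)]
top ring_left_ear []
top ring_right_ear []
top wheel1 [([0.568, 0.298, 0.149], 0.74), ([0.577, 0.256, 0.152], 0.67), ([0.574, 0.208, 0.148], 0.62)]
top wheel2 [([0.568, 0.298, 0.149], 0.74), ([0.577, 0.256, 0.152], 0.67), ([0.574, 0.208, 0.148], 0.62)]
top wheel3 [([0.568, 0.298, 0.149], 0.74), ([0.577, 0.256, 0.152], 0.67), ([0.574, 0.208, 0.148], 0.62)]
top wheel4 [([0.568, 0.298, 0.149], 0.74), ([0.577, 0.256, 0.152], 0.67), ([0.574, 0.208, 0.148], 0.62)]
top rack [([0.521, -0.266, 0.012], 0.64), ([0.365, 0.297, 0.071], 0.34), ([0.563, 0.402, 0.158], 0.18)]
top stand [([0.459, 0.003, 0.061], 0.6), ([0.367, 0.298, 0.074], 0.23)]
top pick [([0.459, 0.002, 0.141], 0.54), ([0.436, -0.069, 0.131], 0.36), ([0.573, 0.257, 0.15], 0.23)]
top pick_tip [([0.457, 0.006, 0.141], 0.49), ([0.431, -0.069, 0.129], 0.39)]
top tin [([0.692, -0.054, 0.006], 0.89), ([0.
[... 465 characters left out ...]
268, 0.152], 0.79), ([0.571, 0.323, 0.156], 0.77), ([0.574, 0.224, 0.153], 0.68)]
side wheel3 [([0.567, 0.268, 0.152], 0.79), ([0.571, 0.323, 0.156], 0.77), ([0.574, 0.224, 0.153], 0.68)]
side wheel4 [([0.567, 0.268, 0.152], 0.79), ([0.571, 0.323, 0.156], 0.77), ([0.574, 0.224, 0.153], 0.68)]
side rack [([0.519, -0.239, 0.008], 0.74), ([0.574, 0.141, 0.158], 0.32)]
side stand [([0.453, 0.033, 0.049], 0.98), ([0.768, 0.116, 0.062], 0.39)]
side pick [([0.459, 0.018, 0.102], 0.7), ([0.438, -0.063, 0.093], 0.54)]
side pick_tip [([0.463, 0.015, 0.105], 0.71), ([0.575, 0.226, 0.155], 0.67), ([0.436, -0.059, 0.094], 0.45)]
side tin [([0.689, -0.053, 0.004], 0.84), ([0.573, 0.322, 0.156], 0.26)]
1.6
```

The side and top pictures show the machine on the +y side with three wheels (red, brown and cork, in order outward) and the ring at side px (323,310). The red pick is in its block at top px (397,296), with a pink look-alike beside it at (431,305). The tin is at top px (419,205) and the rack at (511,274). A white wheel look-alike at (283,405) stays where it is.

```bash
cat > h.py <<'E'
import numpy as np, cv2
from station import telemetry, eyes, ticket, recognise, trace
from scipy.spatial.transform import Rotation as Ro
def cal(n):
    c=eyes.calibration(n); R=cv2.Rodrigues(np.array(c["rvec"],float))[0]; t=np.array(c["tvec"],float).reshape(3)
    return np.array(c["mtx"]),R,t
def pix2w(n,uv,z,c=None):
    K,R,t=c or cal(n); C=-R.T@t; d=R.T@np.linalg.inv(K)@np.array([uv[0],uv[1],1.]); return C+d*(z-C[2])/d[2]
def w2pix(n,p,c=None):
    K,R,t=c or cal(n); q=K@(R@np.array(p,float)+t); return q[:2]/q[2]
def st():
    s=telemetry.get_state(); return s
def go(p,yaw=None):
    "tool-frame shift (mm) after turning to yaw; roll to turn"
    s=st(); y0=s["ee_rot"][2]; y1=y0 if yaw is None else yaw
    roll=-((y1-y0+np.pi)%(2*np.pi)-np.pi)
    R=Ro.from_euler('xyz',[np.pi,0,y1]).as_matrix()
    return (R.T@(np.array(p)-s["eef_pos"])*1000).round(1), round(roll,3)
def snap(n,name,box=None,scale=1.5):
    im=eyes.grab_frame(n)
    if box: im=im[box[1]:box[3],box[0]:box[2]]
    cv2.imwrite(f"pics/{name}.png",cv2.resize(im[:,:,::-1],None,fx=scale,fy=scale,interpolation=cv2.INTER_CUBIC))
    return im
E
python3 - <<'E'
from h import *
K,R,t=cal("wrist"); s=st(); C=-R.T@t
T=Ro.from_euler('xyz',s["ee_rot"]).as_matrix()
print(K, "cam in tool",(T.T@(C-s["eef_pos"])).round(3), "cam axes in tool cols\n",(T.T@R.T).round(2))
print(go([.459,.003,.28],-np.pi))
# shaft, rack, etc. from top px (768 scale ->/1.5)
for nm,uv,z in [("shaftend",(350,238),.13),("shaftroot",(245,240),.13),("rackTL",(455,247),.012),("rackTR",(568,250),.012),("rackBL",(454,300),.012),("rackBR",(569,301),.012)]:
    print(nm,pix2w("top",(uv[0]/1.5,uv[1]/1.5),z).round(3))
E
```

```text
[[331.29976529   0.         254.46055399]
 [  0.         331.29976529 186.46574455]
 [  0.           0.           1.        ]] cam in tool [ 0.081  0.    -0.159] cam axes in tool cols
 [[ 0.   -0.95 -0.3 ]
 [ 1.    0.   -0.  ]
 [ 0.   -0.3   0.95]]
(array([-190.7,  622.4,  -53.4]), np.float64(0.409))
shaftend [0.582 0.109 0.13 ]
shaftroot [0.577 0.34  0.13 ]
rackTL [ 0.58  -0.134  0.012]
rackTR [ 0.572 -0.402  0.012]
rackBL [ 0.454 -0.13   0.012]
rackBR [ 0.451 -0.4    0.012]
```

Call:
servo_tool --series '[[[0,0,-13,0.102],[0,0,-13,0.102],[0,0,-13,0.102],[0,0,-14,0.103],[-12,38,0,0],[-12,38,0,0],[-12,38,0,0],[-12,38,0,0],[-12,38,0,0],[-12,38,0,0]]]' --claw 0.2 --grip_force 20

```text
t: 2.43
eef_pos: [0.3404, -0.3897, 0.2797]
ee_rot: [-3.141, 0.0, 3.141]
force: [0.8, -0.2, 0.6]
width: 0.0357
gripper_force: 0.0
```

Call:
servo_tool --series '[[[-12,38,0,0],[-12,38,0,0],[-12,38,0,0],[-12,38,0,0],[-12,38,0,0],[-12,38,0,0],[-12,38,0,0],[-12,38,0,0],[-12,38,0,0],[-10,35,0,0]]]'

```text
t: 3.27
eef_pos: [0.4587, -0.0121, 0.2801]
ee_rot: [3.141, 0.001, -3.141]
force: [1.0, 0.5, 0.6]
width: 0.0351
gripper_force: 0.0
```

Call:
servo_tool --series '[[[-5,15,0,0],[0,0,0,0],[0,0,0,0],[0,0,0,0],[0,0,0,0],[0,0,0,0],[0,0,0,0],[0,0,0,0],[0,0,0,0],[0,0,0,0]]]'

```text
t: 4.1
eef_pos: [0.4634, 0.0003, 0.2796]
ee_rot: [3.142, 0.0, 3.141]
force: [-0.0, -0.5, 0.7]
width: 0.0353
gripper_force: 0.0
```

Run:
```python
from h import *
s=st(); print(s["t"],s["eef_pos"],s["ee_rot"],s["width"],s["q"])
snap("wrist","w1")
for n in ("pick","stand"): print(n,[(np.round(d["position"],3).tolist(),round(d["conf"],2)) for d in recognise("wrist",n)[:3]])
print(go([.459,.003,.072],-np.pi))
```

```text
4.1 [4.63382827e-01 3.29315052e-04 2.79590994e-01] [3.14154952e+00 6.43754896e-05 3.14088890e+00] 0.03532166954302721 [ 4.27447318e-01 -3.22061144e-02 -3.44536423e-01 -1.31492474e-05
 -1.25838955e+00 -1.99894336e+00]
pick [([0.454, 0.003, 0.137], 0.71), ([0.433, -0.064, 0.127], 0.59)]
stand [([0.451, 0.005, 0.061], 0.66)]
(array([  4.4,   2.5, 207.6]), np.float64(-0.0))
```

View pics/w1.png

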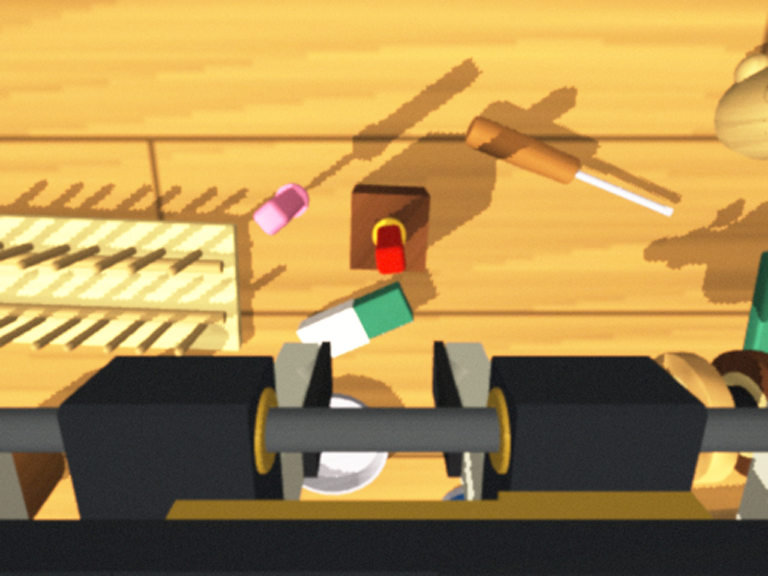

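The wrist picture shows the red pick's handle top near px (391,262), with its block corners at about (352,187) to (431,270). The pink look-alike at (280,210) is well clear of the fingers.

Run:
```python
from h import *
f=lambda u,v,z: pix2w("wrist",(u/1.5,v/1.5),z).round(4)
print("cap",f(391,262,.143),"ferr",f(389,235,.064))
print([f(*p,.06)[:2] for p in [(352,187),(429,190),(431,270),(350,269)]])
m=trace("wrist","pick")[0]["mask"]; v,u=np.nonzero(m); print(u.mean()*1.5,u.min()*1.5,u.max()*1.5,v.min()*1.5,v.max()*1.5)
for z in (.143,.07): print(z, [f(x,255,z) for x in (u.min()*1.5,u.max()*1.5)])
```

```text
cap [0.4634 0.0067 0.143 ] ferr [0.4636 0.0065 0.064 ]
[array([ 0.4276, -0.0215]), array([0.4298, 0.0366]), array([0.4927, 0.04  ]), array([ 0.4919, -0.0242])]
389.1931649331352 373.5 405.0 217.5 273.0
0.143 [array([ 0.4589, -0.004 ,  0.143 ]), array([0.4589, 0.0153, 0.143 ])]
0.07 [array([ 0.4778, -0.0053,  0.07  ]), array([0.4778, 0.0188, 0.07  ])]
```

Call:
servo_tool --series '[[[2,6,20,0],[0,0,25,0],[0,0,25,0],[0,0,25,0],[0,0,25,0],[0,0,25,0],[0,0,25,0],[0,0,20,0],[0,0,16,0],[0,0,0,0]]]'

```text
t: 5.13
eef_pos: [0.4594, 0.0059, 0.0707]
ee_rot: [-3.14, -0.005, 3.141]
force: [-0.4, -0.3, 0.3]
width: 0.0351
gripper_force: 0.0
```

Call:
servo_tool --series '[[[0,0,0,0],[0,0,0,0],[0,0,0,0],[0,0,0,0],[0,0,0,0],[0,0,0,0],[0,0,0,0],[0,0,0,0],[0,0,0,0],[0,0,0,0]]]' --claw 1 --grip_force 60

```text
t: 5.97
eef_pos: [0.4622, 0.0069, 0.0747]
ee_rot: [3.141, 0.002, -3.141]
force: [-1.9, 1.6, 6.4]
width: 0.0177
gripper_force: 60.0
```

Call:
servo_tool --series '[[[0,0,-15,0],[0,0,-20,0],[0,0,-20,0],[0,0,-25,0],[0,0,-25,0],[0,0,-25,0],[0,0,-25,0],[0,0,-25,0],[0,0,-25,0],[0,0,-20,0]]]'

```text
t: 6.8
eef_pos: [0.4614, 0.0065, 0.3009]
ee_rot: [3.141, 0.002, 3.141]
force: [0.8, 0.5, -0.5]
width: 0.0179
gripper_force: 60.0
```

Call:
servo_tool --series '[[[-15,20,0,0],[-18,23,0,0],[-18,24,0,0],[-18,24,0,0],[-18,24,0,0],[-18,24,0,0],[-18,24,0,0],[0,0,0,0],[0,0,0,0],[0,0,0,0]]]'

```text
t: 7.63
eef_pos: [0.584, 0.1695, 0.2982]
ee_rot: [-3.141, -0.001, -3.142]
force: [-0.7, -0.8, -0.9]
width: 0.0176
gripper_force: 60.0
```

Run:
```python
from h import *
s=st(); print(s["t"],s["eef_pos"],s["ee_rot"],s["width"],s["q"],s["force"])
snap("wrist","w2",(130,0,512,260),2)
for n in ("ring_left_ear","ring_right_ear","ring","wheel3"): print(n,[(np.round(d["position"],3).tolist(),round(d["conf"],2)) for d in recognise("wrist",n)[:4]])
```

```text
7.6333 [0.5840349  0.16946963 0.29818404] [-3.14120770e+00 -9.56203932e-04 -3.14156144e+00] 0.017623129398569703 [ 6.03140247e-01  2.13165724e-01 -2.75370784e-02 -2.31955552e-04
 -1.33109939e+00 -2.17384999e+00] [-0.73312846 -0.81053464 -0.85195972]
ring_left_ear [([0.568, 0.142, 0.164], 0.43)]
ring_right_ear [([0.593, 0.142, 0.162], 0.49), ([0.571, 0.17, 0.334], 0.37)]
ring [([0.577, 0.146, 0.166], 0.92)]
wheel3 [([0.575, 0.214, 0.151], 0.96), ([0.574, 0.255, 0.153], 0.95), ([0.57, 0.299, 0.15], 0.71)]
```

View pics/w2.png

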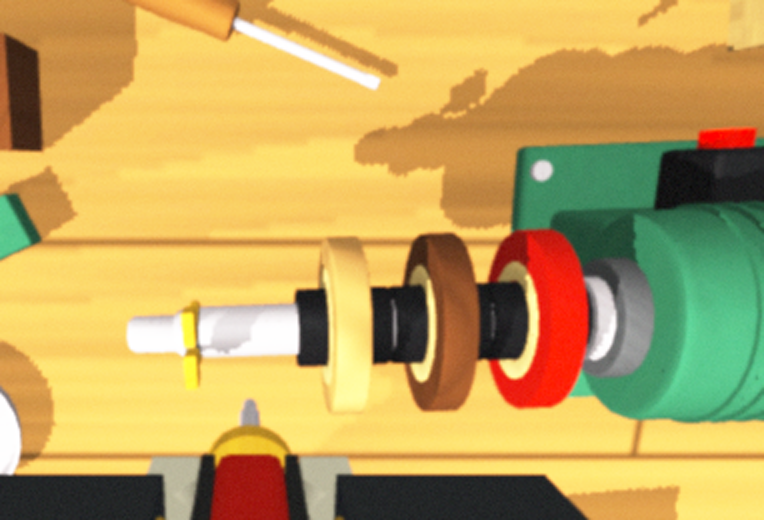

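The wrist picture shows the ring ears at crop px (192, 303–388), with about 100 px of bare shaft behind them before the cork wheel. The pick tip is visible at (250,402).

Run:
```python
from h import *
f=lambda u,v,z: pix2w("wrist",(u/2+130,v/2),z).round(4)
for z in (.168,.16): print(z,[f(192,v,z)[:2] for v in (303,346,388)], [f(u,370,z)[:2] for u in (184,200)])
print("shaft end c",f(128,334,.13)," shaft top/bot at hub",f(296,305,.13),f(296,360,.13),f(205,308,.13),f(205,358,.13))
print("tip",f(250,402,.231), "rims",[f(u,322,.1735)[:2] for u in (345,440,540)])
```

```text
0.168 [array([0.5614, 0.1442]), array([0.5812, 0.1437]), array([0.6013, 0.1431])] [array([0.5926, 0.1397]), array([0.5926, 0.147 ])]
0.16 [array([0.5631, 0.1435]), array([0.5833, 0.143 ]), array([0.604 , 0.1424])] [array([0.595 , 0.1389]), array([0.595 , 0.1464])]
shaft end c [0.5851 0.1079 0.13  ]  shaft top/bot at hub [0.5701 0.1931 0.13  ] [0.5989 0.1937 0.13  ] [0.5716 0.1473 0.13  ] [0.5978 0.1468 0.13  ]
tip [0.5853 0.1698 0.231 ] rims [array([0.5688, 0.2116]), array([0.5688, 0.2534]), array([0.5688, 0.2973])]
```

Call:
servo_tool --series '[[[-5,-6,0,0],[-6,-7,0,0],[0,0,0,0],[0,0,15,0],[0,0,20,0],[0,0,20,0],[0,0,16,0],[0,0,10,0],[0,0,0,0],[0,0,0,0]]]'

```text
t: 8.72
eef_pos: [0.5957, 0.1562, 0.2177]
ee_rot: [-3.141, -0.0, 3.141]
force: [-0.9, 0.1, -1.1]
width: 0.0176
gripper_force: 60.0
```

Run:
```python
from h import *
s=st(); print(s["t"],s["eef_pos"],s["ee_rot"],s["force"])
snap("wrist","w3",(100,60,420,300),2)
```

```text
8.7167 [0.59569589 0.15623991 0.2176638 ] [-3.14094585e+00 -3.14286684e-04  3.14123472e+00] [-0.88785225  0.13729022 -1.13488681]
```

View pics/w3.png

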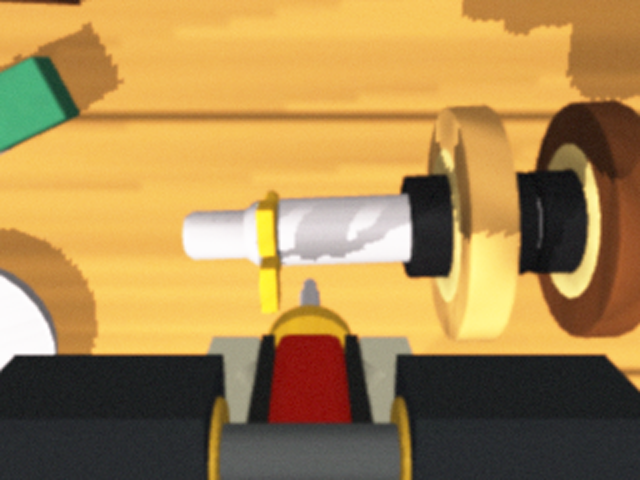

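The tip sits behind the right ear, at crop px (310,285) against the ear's (268, 262–312), and lines up with it in x.

Call:
servo_tool --series '[[[0,-3,0,0],[0,-3,0,0],[0,-3,0,0],[0,-2,0,0],[0,-2,0,0],[0,-2,0,0],[0,0,0,0],[0,0,0,0],[0,0,0,0],[0,0,0,0]]]'

```text
t: 9.6
eef_pos: [0.5955, 0.1417, 0.2176]
ee_rot: [3.141, 0.0, 3.142]
force: [0.8, 1.5, 0.3]
width: 0.0176
gripper_force: 60.0
```

Call:
servo_tool --series '[[[0,-2,0,0],[0,-2,0,0],[0,-2,0,0],[0,-2,0,0],[0,-2,0,0],[0,0,0,0],[0,0,0,0],[0,0,0,0],[0,0,0,0],[0,0,0,0]]]'

```text
t: 10.43
eef_pos: [0.5953, 0.1315, 0.2175]
ee_rot: [-3.141, -0.0, 3.141]
force: [-0.2, -0.0, -0.5]
width: 0.0175
gripper_force: 60.0
```

Run:
```python
from h import *
s=st(); print(s["t"],s["eef_pos"],s["ee_rot"],s["force"])
snap("wrist","w4",(100,60,420,300),2)
```

```text
10.4333 [0.59534694 0.13146878 0.21747488] [-3.14136550e+00 -2.85884444e-04  3.14138308e+00] [-0.16720558 -0.02757604 -0.49933456]
```

View pics/w4.png

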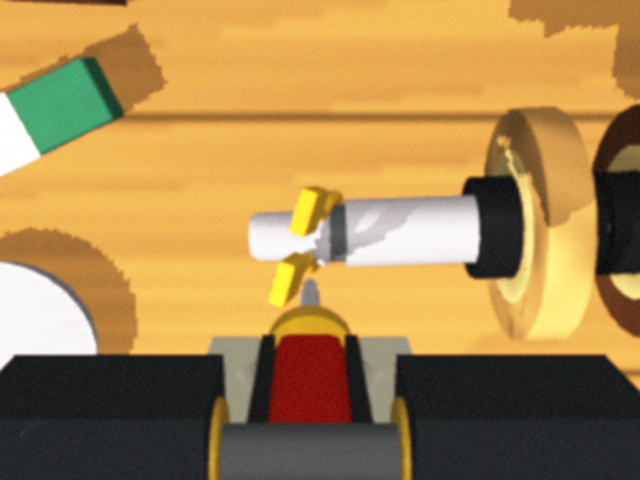

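The ring has sprung: the groove band at crop px (337,235) is bare, and both ears, at (312,208) and (285,285), lean outward with no force on the tool. The pick goes back to its block next.

Call:
servo_tool --series '[[[0,4,0,0],[0,0,-10,0],[0,0,-20,0],[0,0,-25,0],[0,0,-28,0],[20,-20,0,0],[25,-24,0,0],[25,-24,0,0],[25,-24,0,0],[20,-20,0,0]]]'

```text
t: 11.32
eef_pos: [0.4787, 0.0224, 0.3015]
ee_rot: [3.141, 0.001, -3.141]
force: [-0.0, -0.2, -0.3]
width: 0.0178
gripper_force: 60.0
```

Call:
servo_tool --series '[[[18,-16,0,0],[0,0,0,0],[0,0,0,0],[0,0,0,0],[0,0,0,0],[0,0,0,0],[0,0,0,0],[0,0,0,0],[0,0,0,0],[0,0,0,0]]]'

```text
t: 12.15
eef_pos: [0.4625, 0.0077, 0.3004]
ee_rot: [-3.141, -0.0, 3.142]
force: [0.0, 0.8, -0.9]
width: 0.018
gripper_force: 60.0
```

Run:
```python
from h import *
s=st(); print(s["t"],s["eef_pos"],s["force"],go([.4622,.0072,.0755]))
snap("wrist","w5",(130,0,386,260),2)
```

```text
12.15 [0.46250833 0.00772039 0.3003677 ] [ 0.04239312  0.76029264 -0.89942811] (array([  0.3,  -0.5, 224.9]), np.float64(-0.0))
```

View pics/w5.png

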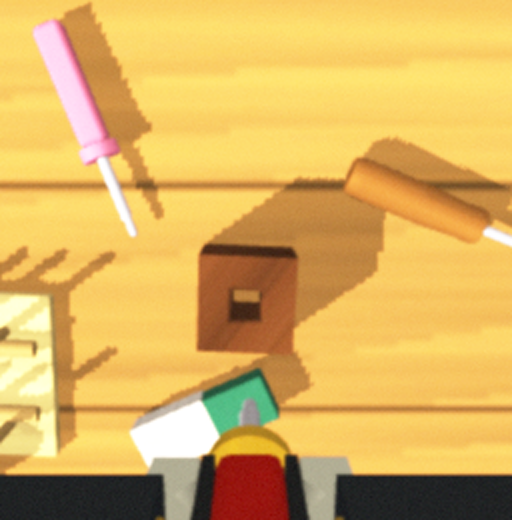

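The crop shows the block's hole at (245,305) and the pick tip unchanged at (250,402), so nothing slipped in the grip. The pink look-alike is now lying on the bench at (85,130). It was probably tipped by the gripper's wide body during my first descent, since the body reached about 137 mm height over a roughly 140 mm top. I'll put the red pick back and then judge whether anything can be done about it.

Call:
servo_tool --series '[[[0,0,20,0],[0,0,25,0],[0,0,25,0],[0,0,25,0],[0,0,25,0],[0,0,25,0],[0,0,25,0],[0,0,25,0],[0,0,18,0],[0,0,11,0]]]'

```text
t: 13.03
eef_pos: [0.4614, 0.0072, 0.0745]
ee_rot: [-3.141, -0.003, 3.141]
force: [-6.1, 4.0, 27.9]
width: 0.0178
gripper_force: 60.0
```

Call:
servo_tool --series '[[[0,0,0,0],[0,0,0,0],[0,0,0,0],[0,0,0,0],[0,0,0,0],[0,0,0,0],[0,0,0,0],[0,0,0,0],[0,0,0,0],[0,0,0,0]]]'

```text
t: 13.87
eef_pos: [0.4624, 0.0076, 0.0766]
ee_rot: [3.142, 0.0, 3.141]
force: [0.3, 0.2, -0.9]
width: 0.0181
gripper_force: 60.0
```

Call:
servo_tool --series '[[[0,0,1,0],[0,0,0,0],[0,0,0,0],[0,0,0,0],[0,0,0,0],[0,0,0,0],[0,0,0,0],[0,0,0,0],[0,0,0,0],[0,0,0,0]]]'

```text
t: 14.7
eef_pos: [0.4624, 0.0076, 0.0756]
ee_rot: [3.142, 0.0, 3.141]
force: [0.0, 0.5, -1.3]
width: 0.0179
gripper_force: 60.0
```

Call:
servo_tool --series '[[[0,0,0,0],[0,0,0,0],[0,0,0,0],[0,0,0,0],[0,0,-20,0],[0,0,-30,0],[0,0,-40,0],[0,0,-40,0],[0,0,-40,0],[0,0,-40,0]]]' --claw 0.2

```text
t: 15.53
eef_pos: [0.4619, 0.0073, 0.2878]
ee_rot: [3.141, 0.001, 3.141]
force: [1.5, 0.4, -0.5]
width: 0.0352
gripper_force: 0.0
```

Call:
servo_tool --series '[[[-24,20,0,0],[-25,24,0,0],[-25,24,0,0],[-20,24,0,0],[-12,20,0,0],[0,10,0,0],[0,0,0,0],[0,0,0,0],[0,0,0,0],[0,0,0,0]]]'

```text
t: 16.37
eef_pos: [0.568, 0.1288, 0.286]
ee_rot: [3.141, 0.0, 3.141]
force: [0.3, -0.2, 0.4]
width: 0.035
gripper_force: 0.0
```

Run:
```python
from h import *
s=st(); print(s["t"],s["eef_pos"],s["force"],s["width"])
w=snap("wrist","w6",(100,0,356,256),2); t=snap("top","t6",(205,120,461,248),2)
a=cv2.imread("pics/w6.png"); b=cv2.imread("pics/t6.png"); cv2.imwrite("pics/c6.png",np.vstack([a,b]))
for n in ("ring_left_ear","ring_right_ear","ring"): print(n,[(np.round(d["position"],3).tolist(),round(d["conf"],2)) for d in recognise("wrist",n)[:4]])
for n in ("tin","pick"): print(n,[(np.round(d["position"],3).tolist(),round(d["conf"],2)) for d in recognise("top",n)[:4]])
```

```text
16.3667 [0.56800586 0.12880195 0.28600766] [ 0.33891703 -0.18980929  0.36533189] 0.03502225403180336
ring_left_ear [([0.563, 0.133, 0.162], 0.81), ([0.459, 0.017, 0.131], 0.21)]
ring_right_ear [([0.575, 0.21, 0.153], 0.58), ([0.59, 0.126, 0.16], 0.48)]
ring [([0.576, 0.129, 0.165], 0.64)]
tin [([0.694, -0.054, 0.005], 0.73)]
pick [([0.348, -0.101, 0.016], 0.55), ([0.458, 0.005, 0.14], 0.44), ([0.689, -0.053, 0.004], 0.32)]
```

View pics/c6.png

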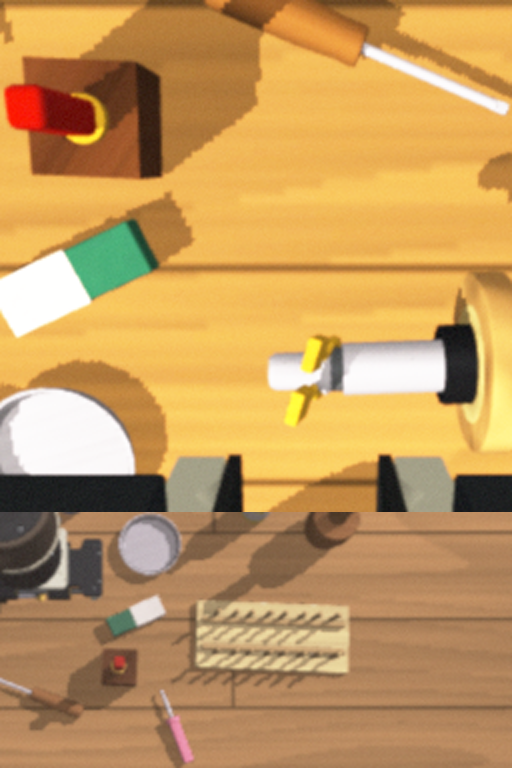

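The red pick is upright in its block. The pink look-alike lies on the bench at about (0.35, -0.10), clear of my paths; it had no block of its own, so it can't be stood back up on its tip. The ring ears are at crop (315,352) and (298,405), leaning and slightly yawed.

Run:
```python
from h import *
f=lambda u,v,z: pix2w("wrist",(u/2+100,v/2),z).round(4)
for z in (.163,.157): print(z,[f(*p,z)[:2] for p in ((320,338),(308,370),(304,393),(291,423))])
l=f(315,352,.16);r=f(298,406,.16);print(l,r,"mid",(l+r)/2,"dir",np.arctan2(*(r-l)[1::-1]), "dist",np.linalg.norm(r-l))
print("shaft end",f(268,372,.13),"hub",f(440,366,.13))
m=(l+r)/2; d=np.arctan2((r-l)[1],(r-l)[0])
print(go([m[0],m[1],.20],np.pi+d))
```

```text
0.163 [array([0.5595, 0.1346]), array([0.5741, 0.1294]), array([0.585 , 0.1276]), array([0.5994, 0.1216])]
0.157 [array([0.561 , 0.1347]), array([0.576 , 0.1293]), array([0.587 , 0.1275]), array([0.6018, 0.1214])]
[0.5667 0.1325 0.16  ] [0.5923 0.1248 0.16  ] mid [0.5795  0.12865 0.16   ] dir -0.2921733833913985 dist 0.026732938484199668
shaft end [0.5853 0.1094 0.13  ] hub [0.5822 0.1947 0.13  ]
(array([-10.8,   2.5,  85.8]), np.float64(0.292))
```

Call:
servo_tool --series '[[[0,0,0,0.1],[0,0,0,0.1],[0,0,0,0.092],[-11,2,10,0],[0,0,20,0],[0,0,25,0],[0,0,25,0],[0,0,0,0],[0,0,0,0],[0,0,0,0]]]'

```text
t: 17.55
eef_pos: [0.5805, 0.1283, 0.2066]
ee_rot: [3.141, 0.001, 2.851]
force: [0.2, 0.4, 0.4]
width: 0.0353
gripper_force: 0.0
```

Run:
```python
from h import *
s=st(); print(s["t"],s["eef_pos"],s["ee_rot"][2],s["width"], go([.5795,.1285,.149],np.pi-.292))
```

```text
17.55 [0.58051874 0.12834525 0.20664281] 2.8506190982181145 0.0353484660501394 (array([ 1. , -0.1, 57.6]), np.float64(0.001))
```

Call:
servo_tool --series '[[[0,0,15,0],[0,0,15,0],[0,0,15,0],[0,0,12,0],[0,0,0,0],[0,0,0,0],[0,0,0,0],[0,0,0,0],[0,0,0,0],[0,0,0,0]]]'

```text
t: 18.38
eef_pos: [0.5799, 0.1285, 0.1494]
ee_rot: [3.141, 0.001, 2.849]
force: [0.5, -0.7, 0.2]
width: 0.035
gripper_force: 0.0
```

Call:
servo_tool --series '[[[0,0,0,0],[0,0,0,0],[0,0,0,0],[0,0,0,0],[0,0,0,0],[0,0,0,0],[0,0,0,0],[0,0,0,0],[0,0,0,0],[0,0,0,0]]]' --claw 1 --grip_force 20

```text
t: 19.22
eef_pos: [0.5797, 0.1284, 0.1486]
ee_rot: [3.141, 0.0, 2.849]
force: [0.1, 1.1, 0.5]
width: 0.006
gripper_force: 20.0
```

Run:
```python
from h import *
s=st(); print(s["t"],s["eef_pos"],s["force"],s["width"])
snap("wrist","w7",(130,60,386,270),2)
```

```text
19.2167 [0.57973002 0.12841722 0.14863421] [0.10426563 1.14614919 0.51792876] 0.005951163880712675
```

View pics/w7.png

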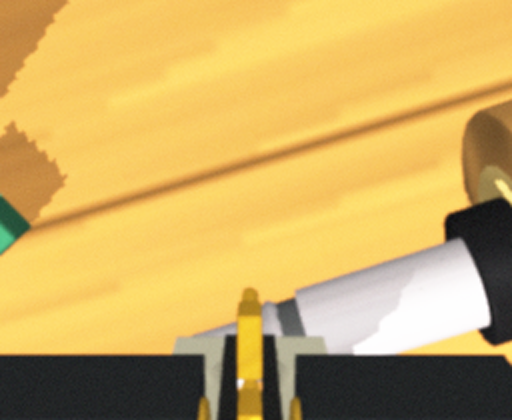

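Call:
servo_tool --series '[[[-0.9,-2.9,0,0],[-0.9,-2.9,0,0],[-0.9,-2.9,0,0],[-0.9,-2.9,0,0],[-0.9,-2.9,0,0],[0,0,0,0],[0,0,0,0],[0,0,0,0],[0,0,0,0],[0,0,0,0]]]'

```text
t: 20.1
eef_pos: [0.5796, 0.1132, 0.1485]
ee_rot: [-3.141, -0.0, 2.849]
force: [-1.1, 0.3, -0.7]
width: 0.0055
gripper_force: 20.0
```

Call:
servo_tool --series '[[[-1.5,-4.8,0,0],[-1.5,-4.8,0,0],[-1.5,-4.8,0,0],[-1.5,-4.8,0,0],[-1.5,-4.8,0,0],[-1.5,-4.8,0,0],[-1.5,-4.8,0,0],[-1.5,-4.8,0,0],[-1.5,-4.8,0,0],[-1.5,-4.8,0,0]]]'

```text
t: 20.93
eef_pos: [0.5802, 0.0623, 0.1486]
ee_rot: [3.142, -0.0, 2.849]
force: [-0.5, 0.9, -0.6]
width: 0.0059
gripper_force: 20.0
```

Call:
servo_tool --series '[[[-3,-9.6,0,0],[0,0,0,0],[0,0,0,0],[0,0,-25,0],[0,0,-25,0],[0,0,-25,0],[0,0,-25,0],[0,0,0,0],[0,0,0,0],[0,0,0,0]]]'

```text
t: 21.77
eef_pos: [0.58, 0.0529, 0.2481]
ee_rot: [3.141, -0.0, 2.849]
force: [-0.5, -0.0, -0.9]
width: 0.0055
gripper_force: 20.0
```

Run:
```python
from h import *
s=st(); print(s["t"],s["eef_pos"],s["force"],s["width"])
snap("wrist","w8",(0,0,512,300),1.5)
for c in ("wrist","top","side"):
    if c!="wrist": eyes.grab_frame(c)
    for n in ("tin","ring"): print(c,n,[(np.round(d["position"],3).tolist(),round(d["conf"],2)) for d in recognise(c,n)[:2]])
```

```text
21.7667 [0.57999281 0.05292769 0.24810102] [-0.45068879 -0.00239616 -0.87152937] 0.005539879889813073
wrist tin [([0.652, -0.047, 0.002], 0.68)]
wrist ring [([0.569, 0.056, 0.261], 0.82), ([0.58, 0.166, 0.14], 0.6)]
top tin [([0.696, -0.066, 0.004], 0.83)]
top ring [([0.517, -0.264, 0.013], 0.42)]
side tin [([0.691, -0.058, 0.003], 0.72)]
side ring []
```

View pics/w8.png

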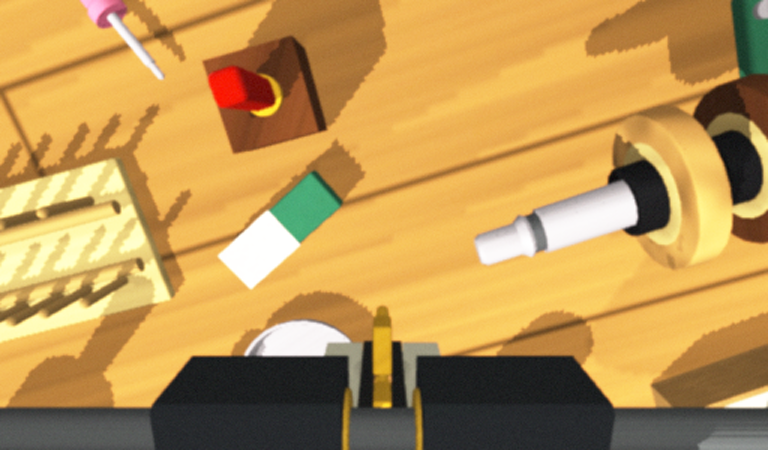

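The wrist picture shows the ring held at (382,350) and the shaft bare beyond the cork wheel. The tin is partly hidden at (300,340).

Call:
servo_tool --series '[[[0,0,0,-0.1],[0,0,0,-0.1],[0,0,0,-0.092],[-28,-20,0,0],[-28,-20,0,0],[-28,-20,0,0],[-28,-20,10,0],[0,-18,10,0],[0,0,0,0],[0,0,0,0]]]'

```text
t: 23.05
eef_pos: [0.692, -0.0464, 0.2269]
ee_rot: [-3.141, -0.003, 3.139]
force: [0.0, -0.2, -0.2]
width: 0.0056
gripper_force: 20.0
```

Run:
```python
from h import *
eyes.grab_frame("wrist"); s=st(); print(s["t"],s["eef_pos"],s["ee_rot"][2],s["force"],s["width"])
print([(np.round(d["position"],3).tolist(),round(d["conf"],2)) for d in recognise("wrist","tin")[:2]])
m=trace("wrist","tin")[0]["mask"]; v,u=np.nonzero(m); print(u.min(),u.max(),v.min(),v.max())
f=lambda u,v,z: pix2w("wrist",(u,v),z).round(4)
# widest row
w=[(np.ptp(u[v==r]),r,u[v==r].min(),u[v==r].max()) for r in np.unique(v)]; _,r,a,b=max(w); print(r,f(a,r,.02),f(b,r,.02))
print("near edge", f((a+b)/2,v.min(),.02))
snap("top","t8");
m=trace("top","tin")[0]["mask"].astype(np.uint8); c=max(cv2.findContours(m,0,2)[0],key=cv2.contourArea); print(cv2.fitEllipse(c)); (x,y),rr=cv2.minEnclosingCircle(c); print(pix2w("top",(x,y),.015),rr)
for n in("paint","glue"): print([(np.round(d["position"],3).tolist(),round(d["conf"],2)) for d in recognise("top",n)[:1]])
```

```text
23.1 [ 0.6921995  -0.04561549  0.22809223] 3.1404977658287074 [0.52719558 0.33541897 0.47896515] 0.005916703881764828
[([0.683, -0.053, 0.002], 0.62)]
202 301 103 200
150 [ 0.6838 -0.1033  0.02  ] [0.6837 0.0081 0.02  ]
near edge [ 0.6324 -0.0475  0.02  ]
((280.0191345214844, 135.85101318359375), (27.65580940246582, 30.327674865722656), 94.27629089355469)
[ 0.6872655  -0.05127711  0.015     ] 15.297158241271973
[([0.754, 0.081, 0.074], 0.64)]
[([0.742, -0.231, 0.098], 0.79)]
```

Call:
servo_tool --series '[[[4,18.5,10,0],[0,0,25,0],[0,0,25,0],[0,0,30,0],[0,0,30,0],[0,0,30,0],[0,0,20,0],[0,0,10,0],[0,0,0,0],[0,0,0,0]]]'

```text
t: 24.23
eef_pos: [0.6888, -0.0265, 0.0493]
ee_rot: [-3.141, 0.001, -3.141]
force: [-0.3, 0.1, 0.6]
width: 0.0059
gripper_force: 20.0
```

Call:
servo_tool --series '[[[0,0,2,0],[0,0,1,0],[0,0,1,0],[0,0,0,0],[0,0,0,0],[0,0,0,0],[0,0,0,0],[0,0,0,0],[0,0,0,0],[0,0,0,0]]]'

```text
t: 25.07
eef_pos: [0.6883, -0.0267, 0.0445]
ee_rot: [-3.142, -0.0, 3.141]
force: [-0.1, -0.5, -0.4]
width: 0.0057
gripper_force: 20.0
```

Call:
servo_tool --series '[[[0,0,1.5,0],[0,0,1.5,0],[0,0,1.5,0],[0,0,0,0],[0,0,0,0],[0,0,0,0],[0,0,0,0],[0,0,0,0],[0,0,0,0],[0,0,0,0]]]'

```text
t: 25.9
eef_pos: [0.6883, -0.0267, 0.0401]
ee_rot: [3.142, 0.0, 3.141]
force: [0.8, 0.6, -0.3]
width: 0.0058
gripper_force: 20.0
```

Run:
```python
from h import *
s=st(); print(s["t"],s["eef_pos"],s["force"])
a=snap("wrist","w9",(130,60,386,270),2)
```

```text
25.9 [ 0.68832649 -0.02671199  0.04010233] [ 0.81697571  0.59469134 -0.29810424]
```

View pics/w9.png

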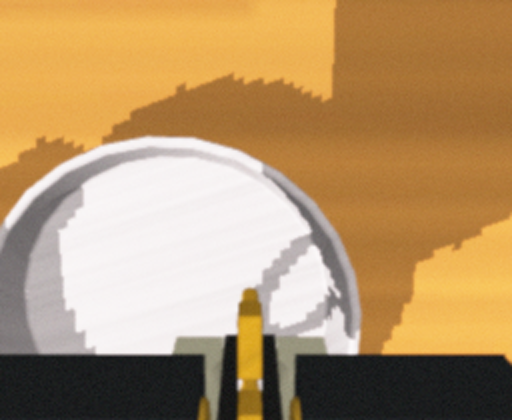

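The ring hangs at crop px 250 inside the tin, whose rim spans 0–360. That puts it about 23 mm to +y of centre, as planned.

Call:
servo_tool --series '[[[0,0,1.5,0],[0,0,1.5,0],[0,0,0,0],[0,0,0,0],[0,0,0,0],[0,0,0,0],[0,0,0,0],[0,0,0,0],[0,0,0,0],[0,0,0,0]]]'

```text
t: 26.78
eef_pos: [0.6892, -0.0268, 0.039]
ee_rot: [-3.141, 0.002, -3.141]
force: [-1.9, 0.3, 10.9]
width: 0.0056
gripper_force: 20.0
```

Call:
servo_tool --series '[[[0,0,1.5,0],[0,0,1.5,0],[0,0,0,0],[0,0,0,0],[0,0,0,0],[0,0,0,0],[0,0,0,0],[0,0,0,0],[0,0,0,0],[0,0,0,0]]]'

```text
t: 27.62
eef_pos: [0.6911, -0.0268, 0.0381]
ee_rot: [-3.141, 0.006, -3.14]
force: [-2.1, -0.3, 18.7]
width: 0.0058
gripper_force: 20.0
```

Call:
servo_tool --series '[[[0,0,-4.5,0],[0,0,0,0],[0,0,0,0],[0,0,0,0],[0,0,0,0],[0,0,0,0],[0,0,0,0],[0,0,0,0],[0,0,0,0],[0,0,0,0]]]'

```text
t: 28.45
eef_pos: [0.6884, -0.0267, 0.0385]
ee_rot: [3.142, 0.0, 3.141]
force: [-0.1, 0.4, 3.4]
width: 0.0058
gripper_force: 20.0
```

Call:
servo_tool --series '[[[0,0,0,0],[0,0,0,0],[0,0,0,0],[0,-3,0,0],[0,-3,0,0],[0,-3,0,0],[0,-3,0,0],[0,-3,0,0],[0,-3,0,0],[0,0,0,0]]]' --claw 0.68

```text
t: 29.28
eef_pos: [0.6882, -0.0454, 0.0385]
ee_rot: [-3.142, -0.0, 3.141]
force: [-0.0, 0.6, 0.0]
width: 0.0142
gripper_force: 0.0
```

Run:
```python
from h import *
s=st(); print(s["t"],s["eef_pos"],s["force"],s["width"])
a=snap("wrist","w10",(130,60,386,270),2)
```

```text
29.2833 [ 0.68822187 -0.04542379  0.03854372] [-0.03458364  0.63123223  0.01429516] 0.014171269362518692
```

View pics/w10.png

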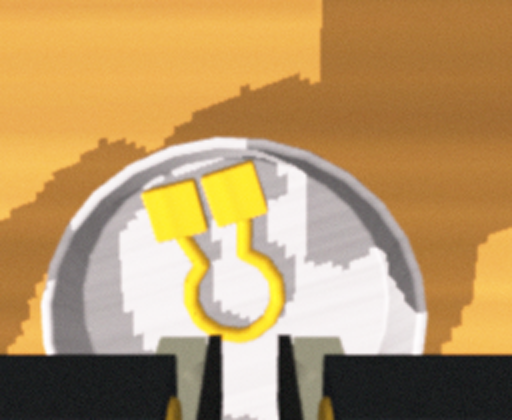

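The ring lies flat inside the tin, ears at (205,195) and loop at (235,300). Next are the wheels.

Call:
servo_tool --series '[[[0,0,-15,0],[0,0,-25,0],[0,0,-35,0],[0,0,-40,0],[0,0,-40,0],[0,0,-40,0],[0,0,-40,0],[0,0,-26,0],[10,26,0,-0.02],[10,26,0,0]]]' --claw 0.36

```text
t: 30.17
eef_pos: [0.6686, 0.0068, 0.302]
ee_rot: [3.141, 0.004, -3.123]
force: [0.4, 1.0, -1.4]
width: 0.0282
gripper_force: 0.0
```

Call:
servo_tool --series '[[[12,30,0,0],[12,30,0,0],[12,30,0,0],[12,30,0,0],[12,30,0,0],[12,30,0,0],[12,25,0,0],[0,0,0,0],[0,0,0,0],[0,0,0,0]]]'

```text
t: 31.0
eef_pos: [0.5796, 0.2105, 0.2997]
ee_rot: [-3.142, 0.0, -3.121]
force: [-0.3, 0.2, -0.2]
width: 0.028
gripper_force: 0.0
```

Run:
```python
from h import *
s=st(); print(s["t"],s["eef_pos"],s["ee_rot"],s["width"],s["q"][5])
a=snap("wrist","w11",(130,0,512,260),2)
print([(np.round(d["position"],3).tolist(),round(d["conf"],2)) for d in recognise("wrist","wheel1")[:4]])
```

```text
31.0 [0.57964479 0.21046513 0.29966792] [-3.14157984e+00  9.90109539e-05 -3.12101186e+00] 0.02801003298803323 -2.214839288133266
[([0.569, 0.298, 0.152], 0.79), ([0.573, 0.26, 0.152], 0.71), ([0.576, 0.216, 0.152], 0.63)]
```

View pics/w11.png

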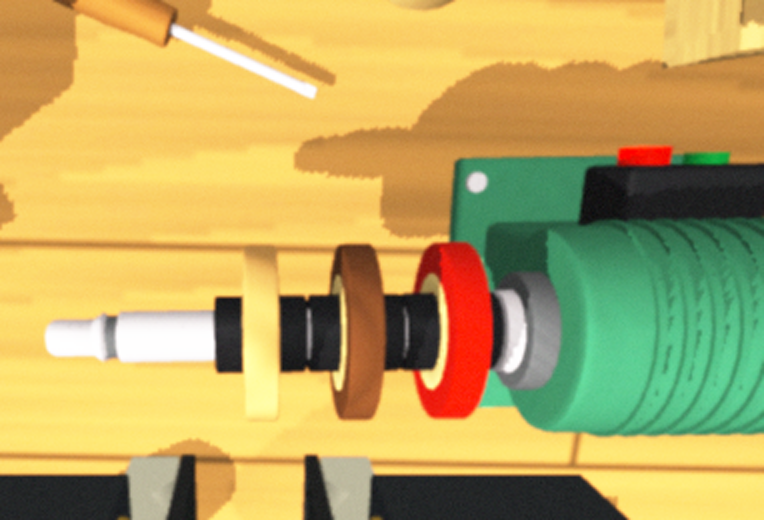

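Three wheels in a row: cork rim at crop (261,331), brown at about (365,331), red at about (468,330), hub to hub. The shaft line slopes from (50,338) to (545,329), so the machine is yawed by roughly 0.02 rad more than the tool.

Run:
```python
from h import *
f=lambda u,v,z: pix2w("wrist",(u/2+130,v/2),z).round(4)
for z,pts in ((.1735,[(261,331),(363,331),(468,330)]),(.13,[(46,338),(540,330),(228,334)]),(.1285,[(261,249),(261,418)]),(.1485,[(308,332),(405,330)])): print(z,[f(*p,z)[:2] for p in pts])
print(go([.582,.2125,.155],-np.pi+.038))
```

```text
0.1735 [array([0.5686, 0.2152]), array([0.5677, 0.2602]), array([0.5664, 0.3065])]
0.13 [array([0.5851, 0.1065]), array([0.5759, 0.3581]), array([0.5811, 0.1994])]
0.1285 [array([0.5381, 0.2152]), array([0.6272, 0.2174])]
0.1485 [array([0.5748, 0.2384]), array([0.5729, 0.2849])]
(array([ -2.1,   2.7, 144.6]), np.float64(-0.019))
```

Call:
servo_tool --series '[[[-2,4,0,-0.019],[0,1,20,0],[0,0,25,0],[0,0,25,0],[0,0,25,0],[0,0,25,0],[0,0,15,0],[0,0,10,0],[0,0,0,0],[0,0,0,0]]]' --claw 0.43

```text
t: 31.93
eef_pos: [0.5822, 0.2151, 0.1547]
ee_rot: [-3.141, -0.0, -3.103]
force: [0.2, -0.1, 0.5]
width: 0.0253
gripper_force: 0.0
```

Call:
servo_tool --series '[[[0,0,0,0],[0,0,0,0],[0,0,0,0],[0,0,0,0],[0,0,0,0],[0,0,0,0],[0,0,0,0],[0,0,0,0],[0,0,0,0],[0,0,0,0]]]' --claw 1 --grip_force 30

```text
t: 32.77
eef_pos: [0.5824, 0.2158, 0.156]
ee_rot: [3.141, 0.002, -3.102]
force: [-0.6, -0.5, 5.6]
width: 0.0159
gripper_force: 30.0
```

Call:
servo_tool --series '[[[0,0,-2.5,0],[0,0,0,0],[0,0,0,0],[0,-5,0,0],[0,-5,0,0],[0,-5,0,0],[0,-5,0,0],[0,-5,0,0],[0,0,0,0],[0,0,0,0]]]'

```text
t: 33.6
eef_pos: [0.5827, 0.1899, 0.1571]
ee_rot: [3.142, -0.0, -3.103]
force: [0.2, 0.5, -1.0]
width: 0.0158
gripper_force: 30.0
```

Run:
```python
from h import *
s=st(); print(s["t"],s["eef_pos"],s["ee_rot"],s["force"],s["moment"],s["width"])
```

```text
33.6 [0.58265008 0.18994645 0.15710697] [ 3.14158526e+00 -3.54732152e-06 -3.10349762e+00] [ 0.18862302  0.46808555 -0.99564174] [ 0.02716875 -0.04520869  0.00935969] 0.015751204187727606
```

Call:
servo_tool --series '[[[0,-10,0,0],[0,-12,0,0],[0,-12,0,0],[0,-12,0,0],[0,-12,0,0],[0,-12,0,0],[0,-15,0,0],[0,-15,0,0],[0,-15,0,0],[0,0,0,0]]]'

```text
t: 34.43
eef_pos: [0.5868, 0.0725, 0.1571]
ee_rot: [-3.141, -0.0, -3.105]
force: [0.7, 0.4, -0.9]
width: 0.0157
gripper_force: 30.0
```

Call:
servo_tool --series '[[[0,0,-20,0],[0,0,-30,0],[0,0,-30,0],[0,0,-30,0],[0,-25,-10,0],[5,-35,0,0.019],[5,-35,0,0.019],[5,-35,0,0.019],[5,-35,0,0],[0,0,0,0]]]'

```text
t: 35.27
eef_pos: [0.5681, -0.0946, 0.2773]
ee_rot: [-3.141, -0.0, 3.12]
force: [0.6, 0.7, -2.0]
width: 0.0155
gripper_force: 30.0
```

Call:
servo_tool --series '[[[5,-30,0,0],[5,-15,0,0],[0,0,0,0],[0,0,0,0],[0,0,0,0],[0,0,0,0],[0,0,0,0],[0,0,0,0],[0,0,0,0],[0,0,0,0]]]'

```text
t: 36.1
eef_pos: [0.5588, -0.1341, 0.277]
ee_rot: [3.142, -0.0, 3.124]
force: [-0.4, -0.4, -0.8]
width: 0.016
gripper_force: 30.0
```

Run:
```python
from h import *
s=st(); print(s["t"],s["eef_pos"],s["ee_rot"],s["force"],s["width"])
a=snap("wrist","w12",None,1.5)
print([(np.round(d["position"],3).tolist(),round(d["conf"],2)) for d in recognise("wrist","rack")[:1]])
```

```text
36.1 [ 0.55879812 -0.13407428  0.27703537] [ 3.14155291e+00 -3.62337048e-07  3.12401040e+00] [-0.36363343 -0.38354865 -0.7983072 ] 0.01599240938723192
[([0.511, -0.267, 0.014], 0.62)]
```

View pics/w12.png

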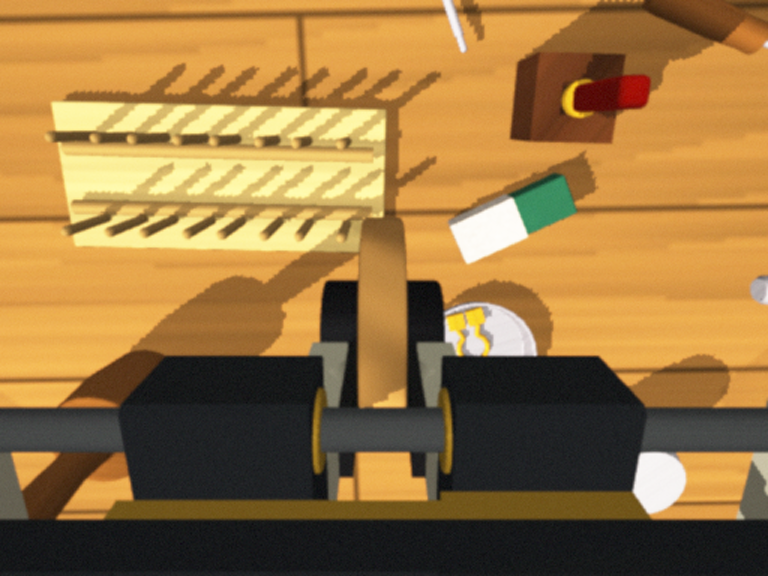

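The picture shows the rack with two rows of dowels. The upper row's tops run from (50,136) to (345,143), and the lower row's from (68,232) to (343,237), as paired dowels forming four free slots. The cork wheel hangs straight in the grip at (382,300).

Run:
```python
from h import *
from scipy.optimize import least_squares
U=[(50,136),(95,138),(133,138),(178,139),(213,140),(258,141),(297,142),(345,143)]
L=[(68,232),(110,233),(148,234),(193,235),(228,235),(267,236),(303,236),(343,237)]
f=lambda p: pix2w("wrist",(p[0]/1.5,p[1]/1.5),.072)[:2]
ys=[s+d for s in (-87,-29,29,87) for d in (-16,16)]
M=np.array([(-34,y) for y in ys]+[(34,y) for y in ys])/1000
P=np.array([f(p) for p in U+L])
def tr(q): c,s=np.cos(q[2]),np.sin(q[2]); return M@np.array([[c,s],[-s,c]])+q[:2]
r=least_squares(lambda q:(tr(q)-P).ravel(),[.514,-.267,0]); print(r.x, (tr(r.x)-P).round(4).tolist())
x,y,a=r.x
for s in (-.087,-.029,.029,.087): print(s,(x-np.sin(a)*s).round(4),(y+np.cos(a)*s).round(4))
```

```text
[ 0.52000568 -0.26349434 -0.03031755] [[0.0013, 0.0005], [0.0004, 0.0011], [0.0007, 0.0003], [0.0004, 0.0007], [0.0001, 0.0021], [-0.0001, 0.0024], [-0.0005, 0.0009], [-0.0008, -0.0009], [0.0006, -0.0001], [0.0002, 0.0007], [-0.0002, -0.0015], [-0.0006, -0.003], [-0.0002, -0.0031], [-0.0005, -0.0001], [-0.0002, -0.001], [-0.0005, 0.0012]]
-0.087 0.5174 -0.3505
-0.029 0.5191 -0.2925
0.029 0.5209 -0.2345
0.087 0.5226 -0.1765
```

Run:
```python
from h import *
print(go([.519,-.2925,.19],np.pi-.030))
```

```text
(array([  35. , -159.4,   87. ]), np.float64(0.012))
```

Call:
servo_tool --series '[[[0,0,0,0.012],[6,-25,0,0],[6,-30,0,0],[6,-30,0,0],[6,-30,0,0],[6,-25,17,0],[5,-19.4,35,0],[0,0,35,0],[0,0,0,0],[0,0,0,0]]]'

```text
t: 37.03
eef_pos: [0.5177, -0.2928, 0.189]
ee_rot: [3.141, -0.004, 3.11]
force: [0.6, -0.4, 0.4]
width: 0.0157
gripper_force: 30.0
```

Call:
servo_tool --series '[[[0,0,0,0],[0,0,0,0],[0,0,0,0],[0,0,0,0],[0,0,0,0],[0,0,0,0],[0,0,0,0],[0,0,0,0],[0,0,0,0],[0,0,0,0]]]'

```text
t: 37.87
eef_pos: [0.5188, -0.2928, 0.19]
ee_rot: [3.142, -0.0, 3.111]
force: [0.7, 0.8, -1.3]
width: 0.0159
gripper_force: 30.0
```

Run:
```python
from h import *
print(st()["eef_pos"],st()["ee_rot"],go([.519,-.2925,.19],np.pi-.030))
im=snap("wrist","w13")
# red? check wheel rim mask and dowels near: report rim's column extents and dowel top expectation
m=trace("wrist","wheel3")
for d in m[:1]:
    v,u=np.nonzero(d["mask"]); print("wheel mask",u.min(),u.max(),v.min(),v.max(),d["conf"])
print([(np.round(d["position"],3).tolist(),round(d["conf"],2)) for d in recognise("wrist","rack")[:1]])
```

```text
[ 0.51884632 -0.29275152  0.19002781] [ 3.14157872e+00 -9.35514296e-05  3.11130790e+00] (array([-0.1,  0.3,  0. ]), np.float64(-0.0))
wheel mask 213 296 145 271 0.72
[([0.505, -0.253, 0.012], 0.68)]
```

Call:
servo_tool --series '[[[0,0,10,0],[0,0,10,0],[0,0,10,0],[0,0,10,0],[0,0,8,0],[0,0,7,0],[0,0,5,0],[0,0,5,0],[0,0,5,0],[0,0,0,0]]]'

```text
t: 38.85
eef_pos: [0.5184, -0.2926, 0.119]
ee_rot: [3.141, -0.001, 3.111]
force: [-0.4, 0.1, -0.9]
width: 0.0156
gripper_force: 30.0
```

Call:
servo_tool --series '[[[0,0,5,0],[0,0,5,0],[0,0,5,0],[0,0,4,0],[0,0,3,0],[0,0,3,0],[0,0,2,0],[0,0,0,0],[0,0,0,0],[0,0,0,0]]]'

```text
t: 39.68
eef_pos: [0.519, -0.2928, 0.0933]
ee_rot: [-3.141, 0.0, 3.111]
force: [-0.1, -0.3, -0.9]
width: 0.0159
gripper_force: 30.0
```

Call:
servo_tool --series '[[[0,0,1,0],[0,0,1,0],[0,0,1,0],[0,0,0,0],[0,0,0,0],[0,0,0,0],[0,0,0,0],[0,0,0,0],[0,0,0,0],[0,0,0,0]]]'

```text
t: 40.52
eef_pos: [0.5194, -0.2929, 0.0904]
ee_rot: [-3.141, 0.001, 3.112]
force: [1.9, -0.6, 1.4]
width: 0.016
gripper_force: 30.0
```

Call:
servo_tool --series '[[[0,0,1,0],[0,0,0.5,0],[0,0,0,0],[0,0,0,0],[0,0,0,0],[0,0,0,0],[0,0,0,0],[0,0,0,0],[0,0,0,0],[0,0,0,0]]]'

```text
t: 41.35
eef_pos: [0.52, -0.2931, 0.0901]
ee_rot: [-3.141, 0.002, 3.112]
force: [2.2, 0.6, 9.7]
width: 0.0155
gripper_force: 30.0
```

Call:
servo_tool --series '[[[0,0,-1,0],[0,0,0,0],[0,0,0,0],[0,0,0,0],[0,0,-20,0],[0,0,-35,0],[0,0,-40,0],[0,0,-40,0],[0,0,-40,-0.034],[0,0,-25,-0.034]]]' --claw 0.43

```text
t: 42.18
eef_pos: [0.5193, -0.2932, 0.2939]
ee_rot: [-3.14, 0.003, -3.102]
force: [0.6, -0.7, 1.4]
width: 0.025
gripper_force: 0.0
```

Call:
servo_tool --series '[[[-5,35,0,0],[-5,37,0,0],[-6,37,0,0],[-6,37,0,0],[-6,37,0,0],[-6,37,0,0],[-6,37,0,0],[-6,37,0,0],[-6,37,0,0],[-6,37,0,0]]]'

```text
t: 43.02
eef_pos: [0.5624, 0.079, 0.2893]
ee_rot: [-3.141, -0.001, -3.104]
force: [0.3, -1.5, 0.5]
width: 0.0248
gripper_force: 0.0
```

Call:
servo_tool --series '[[[-5,37,0,0],[-5,37,0,0],[-5,37,0,0],[-4,37,0,0],[-4,37,0,0],[0,0,0,0],[0,0,0,0],[0,0,0,0],[0,0,0,0],[0,0,0,0]]]'

```text
t: 43.85
eef_pos: [0.5789, 0.2618, 0.2898]
ee_rot: [3.142, 0.0, -3.105]
force: [-0.3, -0.9, 0.1]
width: 0.0251
gripper_force: 0.0
```

Run:
```python
from h import *
s=st(); print(s["t"],s["eef_pos"],s["ee_rot"],s["width"],s["q"][5],s["force"])
im=snap("wrist","w14")
print([(np.round(d["position"],3).tolist(),round(d["conf"],2)) for d in recognise("wrist","wheel1")[:4]])
c=cal("wrist"); f=lambda u,v,z: pix2w("wrist",(u,v),z,c).round(4)
for i,d in enumerate(trace("wrist","wheel1")[:3]):
    v,u=np.nonzero(d["mask"]); col=im[d["mask"]].mean(0).round(); r=int(v.mean()); k=u[v==r]
    print(col,round(d["conf"],2),"rows",v.min(),v.max(),"midrow",r,k.min(),k.max(),"top y",f((k.min()+k.max())/2,r,.1735),f(u.mean(),v.min(),.1285)[0],f(u.mean(),v.max(),.1285)[0])
eyes.grab_frame("top")
print("top",[(np.round(d["position"],3).tolist(),round(d["conf"],2)) for d in recognise("top","wheel1")[:5]])
print(go([.580,.2617,.156],-np.pi+.038))
```

```text
43.85 [0.57890732 0.26178292 0.2897814 ] [ 3.14156252e+00  4.06955201e-05 -3.10500751e+00] 0.025118174781438515 -2.2655642939354506 [-0.34095796 -0.89279376  0.13371606]
[([0.576, 0.265, 0.154], 0.7), ([0.571, 0.306, 0.154], 0.69), ([0.659, -0.063, 0.004], 0.63)]
[176.  50.  31.] 0.83 rows 123 214 midrow 167 282 330 top y [0.5651 0.3059 0.1735] 0.533 0.6263
[111.  71.  45.] 0.81 rows 123 214 midrow 168 232 280 top y [0.5676 0.2633 0.1735] 0.5347 0.6282
[163.  81.  26.] 0.57 rows 25 51 midrow 38 0 33 top y [0.4723 0.0767 0.1735] 0.4575 0.4788
top [([0.22, 0.254, 0.063], 0.78), ([0.562, 0.299, 0.15], 0.68), ([0.563, 0.256, 0.152], 0.63), ([0.52, -0.289, 0.079], 0.5)]
(array([ -1. ,  -0.7, 133.9]), np.float64(-0.001))
```

Call:
servo_tool --series '[[[-1,0,10,0],[0,0,20,0],[0,0,25,0],[0,0,25,0],[0,0,25,0],[0,0,18,0],[0,0,10,0],[0,0,0,0],[0,0,0,0],[0,0,0,0]]]'

```text
t: 44.93
eef_pos: [0.5807, 0.2634, 0.1579]
ee_rot: [3.141, 0.002, -3.104]
force: [-0.1, 0.1, 0.2]
width: 0.0248
gripper_force: 0.0
```

Call:
servo_tool --series '[[[0,0,0,0],[0,0,0,0],[0,0,0,0],[0,0,0,0],[0,0,0,0],[0,0,0,0],[0,0,0,0],[0,0,0,0],[0,0,0,0],[0,0,0,0]]]' --claw 1 --grip_force 30

```text
t: 45.77
eef_pos: [0.5805, 0.2634, 0.1578]
ee_rot: [3.141, 0.002, -3.103]
force: [-1.1, -0.3, 6.1]
width: 0.0159
gripper_force: 30.0
```

Call:
servo_tool --series '[[[0,0,-2.5,0],[0,0,0,0],[0,0,0,0],[0,-5,0,0],[0,-5,0,0],[0,-10,0,0],[0,-10,0,0],[0,-10,0,0],[0,-10,0,0],[0,0,0,0]]]'

```text
t: 46.6
eef_pos: [0.5817, 0.2107, 0.1592]
ee_rot: [-3.141, -0.0, -3.105]
force: [0.0, -0.2, -2.0]
width: 0.0161
gripper_force: 30.0
```

Call:
servo_tool --series '[[[0,-10,0,0],[0,-12,0,0],[0,-14,0,0],[0,-16,0,0],[0,-16,0,0],[0,-16,0,0],[0,-18,0,0],[0,-18,0,0],[0,-20,0,0],[0,0,0,0]]]'

```text
t: 47.43
eef_pos: [0.5867, 0.0692, 0.1591]
ee_rot: [-3.141, -0.001, -3.106]
force: [0.1, 0.2, -2.5]
width: 0.016
gripper_force: 30.0
```

Call:
servo_tool --series '[[[0,0,-20,0],[0,0,-30,0],[0,0,-30,0],[0,0,-30,0],[0,-25,-10,0.034],[7,-35,0,0.034],[8,-35,0,0],[8,-35,0,0],[8,-35,0,0],[0,0,0,0]]]'

```text
t: 48.27
eef_pos: [0.5518, -0.0963, 0.2795]
ee_rot: [-3.141, -0.0, 3.108]
force: [0.3, 0.8, -1.7]
width: 0.016
gripper_force: 30.0
```

Run:
```python
from h import *
s=st(); print(s["t"],s["eef_pos"],s["ee_rot"],s["width"],s["force"])
print(go([.520,-.2345,.19],np.pi-.030))
```

```text
48.2667 [ 0.55182157 -0.09627201  0.27946911] [-3.14075055e+00 -3.78156179e-04  3.10782234e+00] 0.015954907926165062 [ 0.30050017  0.81413304 -1.73178018]
(array([  27.7, -139.1,   89.5]), np.float64(-0.004))
```

Call:
servo_tool --series '[[[7,-30,0,0],[7,-30,0,0],[7,-30,0,0],[6.7,-29,0,-0.004],[0,-20,20,0],[0,0,35,0],[0,0,34.5,0],[0,0,0,0],[0,0,0,0],[0,0,0,0]]]'

```text
t: 49.1
eef_pos: [0.5232, -0.2298, 0.1916]
ee_rot: [-3.14, 0.002, 3.116]
force: [-0.0, -0.7, -1.5]
width: 0.0156
gripper_force: 30.0
```

Run:
```python
from h import *
print(st()["eef_pos"],go([.520,-.2345,.19],np.pi-.030))
```

```text
[ 0.52320763 -0.2297928   0.1915762 ] (array([ 3.1, -4.8,  1.6]), np.float64(0.004))
```

Still a few mm off, so I'll correct and let it settle before descending.

Call:
servo_tool --series '[[[3,-4.8,1,0.004],[0,0,0,0],[0,0,0,0],[0,0,0,0],[0,0,0,0],[0,0,0,0],[0,0,0,0],[0,0,0,0],[0,0,0,0],[0,0,0,0]]]'

```text
t: 49.93
eef_pos: [0.5191, -0.2339, 0.1885]
ee_rot: [-3.142, -0.0, 3.111]
force: [-0.4, -0.6, -2.2]
width: 0.0157
gripper_force: 30.0
```

Run:
```python
from h import *
print(st()["eef_pos"],go([.520,-.2345,.19],np.pi-.030))
```

```text
[ 0.51909438 -0.23391203  0.18849929] (array([-0.9, -0.6, -1.5]), np.float64(-0.0))
```

Call:
servo_tool --series '[[[-1,-0.5,10,0],[0,0,10,0],[0,0,10,0],[0,0,10,0],[0,0,8,0],[0,0,7,0],[0,0,5,0],[0,0,5,0],[0,0,5,0],[0,0,0,0]]]'

```text
t: 50.77
eef_pos: [0.5196, -0.2343, 0.1176]
ee_rot: [3.141, -0.001, 3.111]
force: [-0.1, -1.0, -2.3]
width: 0.0157
gripper_force: 30.0
```

Call:
servo_tool --series '[[[0,0,5,0],[0,0,5,0],[0,0,5,0],[0,0,4,0],[0,0,3,0],[0,0,1,0],[0,0,0,0],[0,0,0,0],[0,0,0,0],[0,0,0,0]]]'

```text
t: 51.6
eef_pos: [0.5202, -0.2345, 0.0958]
ee_rot: [-3.142, 0.0, 3.111]
force: [-0.4, -0.4, -1.4]
width: 0.0161
gripper_force: 30.0
```

Call:
servo_tool --series '[[[0,0,1,0],[0,0,1,0],[0,0,1,0],[0,0,0,0],[0,0,0,0],[0,0,0,0],[0,0,0,0],[0,0,0,0],[0,0,0,0],[0,0,0,0]]]'

```text
t: 52.43
eef_pos: [0.5205, -0.2346, 0.0929]
ee_rot: [-3.141, 0.001, 3.112]
force: [2.2, -0.1, 2.5]
width: 0.0157
gripper_force: 30.0
```

Call:
servo_tool --series '[[[0,0,0.7,0],[0,0,0,0],[0,0,0,0],[0,0,0,0],[0,0,0,0],[0,0,0,0],[0,0,0,0],[0,0,0,0],[0,0,0,0],[0,0,0,0]]]'

```text
t: 53.27
eef_pos: [0.5209, -0.2346, 0.0927]
ee_rot: [-3.141, 0.002, 3.112]
force: [2.0, 0.2, 6.1]
width: 0.0156
gripper_force: 30.0
```

Call:
servo_tool --series '[[[0,0,0,0],[0,0,0,0],[0,0,0,0],[0,0,0,0],[0,0,-20,0],[0,0,-35,0],[0,0,-40,0],[0,0,-40,0],[0,0,-40,-0.034],[0,0,-25,-0.034]]]' --claw 0.43

```text
t: 54.1
eef_pos: [0.5206, -0.2349, 0.2963]
ee_rot: [-3.14, 0.004, -3.102]
force: [0.3, 0.2, 0.3]
width: 0.0249
gripper_force: 0.0
```

Call:
servo_tool --series '[[[-5,35,0,0],[-5,36,0,0],[-5,36,0,0],[-6,36,0,0],[-6,36,0,0],[-6,36,0,0],[-6,36,0,0],[-6,36,0,0],[-6,36,0,0],[-6,36,0,0]]]'

```text
t: 54.93
eef_pos: [0.563, 0.1281, 0.2917]
ee_rot: [-3.141, -0.001, -3.104]
force: [1.4, -0.5, 0.3]
width: 0.0244
gripper_force: 0.0
```

Call:
servo_tool --series '[[[-5,36,0,0],[-5,36,0,0],[-5,36,0,0],[-4,36,0,0],[-2,37,0,0],[0,0,0,0],[0,0,0,0],[0,0,0,0],[0,0,0,0],[0,0,0,0]]]'

```text
t: 55.77
eef_pos: [0.5777, 0.3069, 0.2922]
ee_rot: [3.141, 0.0, -3.105]
force: [0.0, -0.6, -0.4]
width: 0.0252
gripper_force: 0.0
```

Run:
```python
from h import *
s=st(); print(s["t"],s["eef_pos"],s["ee_rot"],s["width"],s["q"][5],s["force"])
im=snap("wrist","w15")
print([(np.round(d["position"],3).tolist(),round(d["conf"],2)) for d in recognise("wrist","wheel1")[:4]])
c=cal("wrist"); f=lambda u,v,z: pix2w("wrist",(u,v),z,c).round(4)
for i,d in enumerate(trace("wrist","wheel1")[:1]):
    v,u=np.nonzero(d["mask"]); hs=cv2.cvtColor(im,cv2.COLOR_RGB2HSV); red=d["mask"]&((hs[...,0]<8)|(hs[...,0]>172))&(hs[...,1]>150)
    v,u=np.nonzero(red); r=int(v.mean()); k=u[v==r]
    print(round(d["conf"],2),"rows",v.min(),v.max(),"midrow",r,k.min(),k.max(),"top y",f(k.min(),r,.1735),f(k.max(),r,.1735),f(u.mean(),v.min(),.1285)[0],f(u.mean(),v.max(),.1285)[0])
eyes.grab_frame("top")
print("top",[(np.round(d["position"],3).tolist(),round(d["conf"],2)) for d in recognise("top","wheel1")[:5]])
print(go([.578,.308,.157],-np.pi+.038))
```

```text
55.7667 [0.57769917 0.30694136 0.29218265] [ 3.14144821e+00  1.88272293e-04 -3.10497646e+00] 0.025172930671253455 -2.3201491666987604 [ 0.01627012 -0.64988935 -0.42044303]
[([0.566, 0.306, 0.153], 0.92), ([0.562, 0.402, 0.165], 0.65)]
0.58 rows 122 211 midrow 166 250 268 top y [0.5654 0.3032 0.1735] [0.5648 0.3187 0.1735] 0.5327 0.6244
top [([0.52, -0.228, 0.089], 0.78), ([0.561, 0.299, 0.151], 0.76), ([0.519, -0.289, 0.08], 0.66), ([0.215, 0.257, 0.063], 0.55)]
(array([ -0.3,   0.5, 135.2]), np.float64(-0.001))
```

Call:
servo_tool --series '[[[0,3,10,0],[0,0,20,0],[0,0,25,0],[0,0,25,0],[0,0,25,0],[0,0,15,0],[0,0,10,0],[0,0,2,0],[0,0,0,0],[0,0,0,0]]]' --claw 0.48

```text
t: 56.85
eef_pos: [0.5781, 0.3115, 0.1608]
ee_rot: [3.141, 0.001, -3.104]
force: [0.2, 0.0, 0.3]
width: 0.0227
gripper_force: 0.0
```

Call:
servo_tool --series '[[[0,0,0,0],[0,0,0,0],[0,0,0,0],[0,0,0,0],[0,0,0,0],[0,0,0,0],[0,0,0,0],[0,0,0,0],[0,0,0,0],[0,0,0,0]]]' --claw 1 --grip_force 30

```text
t: 57.68
eef_pos: [0.5781, 0.3111, 0.1612]
ee_rot: [3.141, 0.002, -3.104]
force: [-0.3, -1.9, 6.0]
width: 0.0152
gripper_force: 30.0
```

Call:
servo_tool --series '[[[0,0,-2.5,0],[0,0,0,0],[0,0,0,0],[0,-5,0,0],[0,-5,0,0],[0,-10,0,0],[0,-10,0,0],[0,-10,0,0],[0,-10,0,0],[0,0,0,0]]]'

```text
t: 58.52
eef_pos: [0.5793, 0.2588, 0.1626]
ee_rot: [-3.141, -0.0, -3.105]
force: [1.0, 1.1, -1.2]
width: 0.0158
gripper_force: 30.0
```

Call:
servo_tool --series '[[[0,-14,0,0],[0,-16,0,0],[0,-16,0,0],[0,-16,0,0],[0,-16,0,0],[0,-16,0,0],[0,-16,0,0],[0,-16,0,0],[0,-14,0,0],[0,0,0,0]]]'

```text
t: 59.35
eef_pos: [0.5845, 0.1184, 0.1624]
ee_rot: [-3.141, -0.0, -3.106]
force: [-0.2, -0.5, -1.2]
width: 0.0156
gripper_force: 30.0
```

Call:
servo_tool --series '[[[0,-14,0,0],[0,-16,0,0],[0,-20,0,0],[0,0,0,0],[0,0,0,0],[0,0,-20,0],[0,0,-30,0],[0,0,-30,0],[0,0,-30,0],[0,0,-10,0]]]'

```text
t: 60.18
eef_pos: [0.5884, 0.0719, 0.2875]
ee_rot: [3.14, 0.007, -3.103]
force: [0.7, 0.5, -0.3]
width: 0.0157
gripper_force: 30.0
```

Run:
```python
from h import *
s=st(); print(s["t"],s["eef_pos"],s["ee_rot"],s["width"],s["force"])
print(go([.5225,-.1765,.19],np.pi-.030))
```

```text
60.1833 [0.58837795 0.07193178 0.28748933] [ 3.14043148  0.00653772 -3.10263976] 0.01569942486320725 [ 0.72318162  0.5269692  -0.3195299 ]
(array([  58.4, -250.3,   97.5]), np.float64(0.069))
```

Call:
servo_tool --series '[[[0,0,0,0.034],[0,0,0,0.034],[9,-35,0,0],[9,-40,0,0],[9,-40,0,0],[9,-40,0,0],[9,-40,0,0],[8,-35,0,0],[5,-20,0,0],[0,0,0,0]]]'

```text
t: 61.02
eef_pos: [0.5198, -0.1797, 0.2821]
ee_rot: [-3.141, -0.001, 3.109]
force: [0.3, 0.7, -0.8]
width: 0.0157
gripper_force: 30.0
```

Call:
servo_tool --series '[[[0,0,25,0],[0,0,35,0],[0,0,35,0],[0,0,0,0],[0,0,0,0],[0,0,0,0],[0,0,0,0],[0,0,0,0],[0,0,0,0],[0,0,0,0]]]'

```text
t: 61.85
eef_pos: [0.5215, -0.1768, 0.1884]
ee_rot: [3.142, 0.002, 3.112]
force: [-0.3, -0.6, -0.7]
width: 0.0158
gripper_force: 30.0
```

Run:
```python
from h import *
print(st()["eef_pos"],st()["force"],go([.5225,-.1765,.19],np.pi-.030))
```

```text
[ 0.52152108 -0.17684856  0.18842433] [-0.26869935 -0.57027806 -0.70085563] (array([-1. ,  0.4, -1.6]), np.float64(-0.0))
```

Down to about 0.098 and then feel for the rails.

Call:
servo_tool --series '[[[-1,0.3,10,0],[0,0,10,0],[0,0,10,0],[0,0,10,0],[0,0,8,0],[0,0,7,0],[0,0,5,0],[0,0,5,0],[0,0,5,0],[0,0,0,0]]]'

```text
t: 62.68
eef_pos: [0.5216, -0.1765, 0.1164]
ee_rot: [3.141, -0.001, 3.111]
force: [-0.4, 0.1, -1.4]
width: 0.0155
gripper_force: 30.0
```

Call:
servo_tool --series '[[[0,0,5,0],[0,0,5,0],[0,0,5,0],[0,0,4,0],[0,0,1,0],[0,0,0,0],[0,0,0,0],[0,0,0,0],[0,0,0,0],[0,0,0,0]]]'

```text
t: 63.52
eef_pos: [0.5221, -0.1766, 0.0975]
ee_rot: [3.142, 0.0, 3.111]
force: [0.3, 0.5, -1.4]
width: 0.0156
gripper_force: 30.0
```

Call:
servo_tool --series '[[[0,0,1,0],[0,0,1,0],[0,0,1,0],[0,0,0,0],[0,0,0,0],[0,0,0,0],[0,0,0,0],[0,0,0,0],[0,0,0,0],[0,0,0,0]]]'

```text
t: 64.35
eef_pos: [0.5237, -0.1768, 0.0955]
ee_rot: [-3.141, 0.003, 3.112]
force: [1.5, 0.3, 6.2]
width: 0.0158
gripper_force: 30.0
```

Seated. Release, lift away and check the final state.

Call:
servo_tool --series '[[[0,0,0,0],[0,0,0,0],[0,0,0,0],[0,0,0,0],[0,0,-20,0],[0,0,-35,0],[0,0,-40,0],[0,0,-40,0],[0,0,-40,0],[0,0,-25,0]]]' --claw 0.43

```text
t: 65.18
eef_pos: [0.5227, -0.177, 0.2988]
ee_rot: [-3.141, 0.004, 3.112]
force: [1.2, 0.3, 0.1]
width: 0.0251
gripper_force: 0.0
```

Call:
servo_tool --series '[[[20,20,0,0],[20,30,0,0],[10,30,0,0],[0,30,0,0],[0,20,0,0],[0,0,0,0],[0,0,0,0],[0,0,0,0],[0,0,0,0],[0,0,0,0]]]'

```text
t: 66.02
eef_pos: [0.476, -0.0459, 0.2942]
ee_rot: [-3.141, -0.0, 3.11]
force: [0.7, 0.8, -0.1]
width: 0.0252
gripper_force: 0.0
```

Run:
```python
from h import *
s=st(); print(s["t"],s["eef_pos"])
for c in ("top","side","wrist"):
    snap(c,"end_"+c)
    for n in ("wheel1","ring","tin","pick"): print(c,n,[(np.round(d["position"],3).tolist(),round(d["conf"],2)) for d in recognise(c,n)[:5]])
```

```text
66.0167 [ 0.47595195 -0.04585017  0.29415938]
top wheel1 [([0.517, -0.29, 0.082], 0.86), ([0.518, -0.229, 0.086], 0.77), ([0.214, 0.264, 0.066], 0.53)]
top ring []
top tin [([0.706, -0.04, 0.005], 0.68)]
top pick [([0.348, -0.102, 0.02], 0.72), ([0.444, -0.002, 0.06], 0.61), ([0.705, -0.358, 0.097], 0.52)]
side wheel1 [([0.222, 0.277, 0.055], 0.61), ([0.512, -0.227, 0.088], 0.6), ([0.523, -0.164, 0.077], 0.58), ([0.514, -0.283, 0.091], 0.54)]
side ring []
side tin [([0.693, -0.056, 0.007], 0.72), ([0.558, 0.471, 0.137], 0.49)]
side pick [([0.462, 0.018, 0.103], 0.7), ([0.348, -0.092, 0.015], 0.54)]
wrist wheel1 [([0.515, -0.225, 0.085], 0.82), ([0.518, -0.284, 0.08], 0.68), ([0.517, -0.174, 0.084], 0.61)]
wrist ring [([0.649, -0.055, 0.011], 0.84)]
wrist tin [([0.673, -0.052, 0.008], 0.71)]
wrist pick [([0.458, 0.004, 0.137], 0.97), ([0.349, -0.094, 0.02], 0.74), ([0.486, -0.25, 0.012], 0.18)]
```

```bash
python3 -c "
from station import ticket; print(ticket.job_done())"
```

```text
the job is handed in; nothing more can be done
None
```

The job is handed in at about 66 s: ring in the tin, red pick upright in its block, and the cork, brown and red wheels (the only three there) seated in the rack, but the pink look-alike pick toppled onto the bench, most likely knocked by the gripper as I first reached for the red one, and a downward-only tool couldn't stand it back up.

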